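# Sort the tested relay by the tester's needle

### The job

The black needle on the blue tester gives the verdict on the grey relay lying in the tester's nest: on the green side of the scale the relay is good, on the red side it is faulty. Lift that relay out and set it down gently, upright, flat on the floor of the tray of the matching colour, green or red, and leave it there; if the needle stands on the yellow band in the middle of the scale, either tray will do.

Things in the scene. Friction and masses are not known exactly. Their poses are not given: they have to be found in the camera images.
- relay: Relay to sort: light grey housing 60 (x) x 36 (y) x 26 mm, orange block 30 x 30 x 5 mm on top, about 60 g; origin: centre of underside. Loose in the nest on the tester's top (55 mm above the table, near side), between two black rails 6 mm high across its ends; its long sides (+y, -y) are free for fingers down to the tester's top. Two look-alike spares lie on the bench: not used.
- needle (a joint): Black needle, 78 mm, on the dial on top of the fixed pale blue tester (210 x 170 x 55 mm, turned up to 0.3 rad), beyond the nest. 0: points straight away from the nest, on the yellow band (-0.1 to 0.1 rad). Positive: counter-clockwise from above, to the robot's left, the GREEN side (good). Negative: to the right, the RED side (faulty). Scale to 0.9 each way; it stays still.
- green_tray: Fixed green open tray, 150 (x) x 120 (y) x 40 mm high, walls and floor 4 mm thick; the origin is the centre of its underside, on the table. Empty, 142 x 112 mm inside. It stands to one side of the tester (the green and red trays may change sides), turned up to 0.3 rad.
- red_tray: Fixed red open tray, 150 (x) x 120 (y) x 40 mm high, walls and floor 4 mm thick; the origin is the centre of its underside, on the table. Empty, 142 x 112 mm inside. It stands to one side of the tester (the green and red trays may change sides), turned up to 0.3 rad.
There are look-alikes about, which are no part of the job. What is shaped like the relay but brown is not meant. Of the things shaped like the red_tray, the red one is meant.

How it is judged (in metres and radians):
At the end, for the whole second after the job is handed in: The relay lies at rest, upright (within 0.2 rad), on the floor of the tray (its underside less than 12 mm above the tray's underside, inside the walls) whose colour is that of the needle's side of the scale: green above 0, red below 0; within 0.14 rad of the middle either tray counts (((value of joint needle above -0.14 rad and x of relay in the frame of green_tray between -0.07 and 0.07 m and y of relay in the frame of green_tray between -0.055 and 0.055 m and z of relay in the frame of green_tray below 0.012 m) or (value of joint needle below 0.14 rad and x of relay in the frame of red_tray between -0.07 and 0.07 m and y of relay in the frame of red_tray between -0.055 and 0.055 m and z of relay in the frame of red_tray below 0.012 m)) and angle between relay's own z axis and vertical below 0.2 rad and linear speed of relay below 0.02 m/s); the robot touches nothing.
It fails at once if the relay is dropped or thrown: it moves faster than 0.8 m/s (a fall of some 30 mm) while no finger holds it (contact force between the fingers and relay below 0.05 N and linear speed of relay above 0.8 m/s).
It also fails if it takes over 38 s, if anything falls off the work surface, if the arm or the gripper's body presses on something with over 40 N, if the wrist force passes 120 N, or if a joint passes its speed limit or range.

### The arm

A 7-joint arm with a two-finger parallel gripper is mounted at the origin on the work surface. World frame = base frame: x ahead of the robot, y to its left, z up, the work surface at z = 0. Lengths are in mm, angles in rad, forces in N, time in s.
With the tool pointing down it reaches from about 400 to 900 mm from the base axis. Payload 5.5 kg.
Tool frame: the origin (TCP) lies at the very end of the fingers, on their centre line; the grasp point (between the pads) lies r.grasp_offset behind it (r.grasp_offset is the distance from the TCP to the grasp point, in mm); z points along the fingers, y is the line along which they close (so a half turn about z gives the same grasp; the last joint's range is limited). The gripper opens to 85 mm and grips with 20 to 120 N. Pads are 22 mm wide; open, the fingers measure 114 mm over their backs; the gripper's body (76 mm by 85 mm) begins 54 mm behind the grasp point. The pads swing forward as they close: fully open they stand 13 mm farther back than shut.
Start: joints at [-1.08, 0.501, -0.427, 1.55, 0.221, 1.138, -0.21], TCP at [146.754, 633.216, 231.31] pointing down, gripper open.
Joint ranges: [-2.88, 2.88], [-0.31, 2.03], [-1.54, 1.56], [0.2, 2.42], [-1.41, 4.55], [0.19, 2.02], [-2.57, 2.57]. Speed limits (rad/s): [2.57, 2.57, 3.14, 3.14, 3.14, 3.14, 3.14].

### API

Orientations are given as [roll, pitch, yaw] about the fixed x, y, z axes, in that order (R = Rz(yaw) Ry(pitch) Rx(roll)).
In Python, from station import sensors, vision, r gives the robot as it stands.
- The arm moves only by the tool carry_out, never from a script. Its argument "rows" is a list of rows, each a list of 3 entries, a list of its own where there are three numbers: the shift along the tool's x, y, z scaled (see below), then the turn about the tool's z scaled (see below), then the finger opening in mm, from 0 to 85.4. A call has 1 to 8 rows; each row shifts and turns the commanded pose from where the row before left it, along the tool's axes as they then stand; what a row does not reach is not made up. The controller multiplies each number of a shift by 0.25 m and each number of a turn by 45 degrees. A row lasts 1/8 s, in which the tool goes at most 62.5 mm and 10.7 degrees, less where a joint would pass 70% of its speed; a pose out of reach is approached as far as the arm can. A call with a number of a shift or a turn outside -1 to 1 is refused whole. A call with a gripper value outside its range is refused whole. The fingers move at their own pace and stop on an object; "newtons" is the grip in N (left out, the last holds). Time passes only in rows, so rows that do not move let the fingers close. It gives the time, the measured TCP pose, the force, the opening and the grip force at its end, in the units of the state.
- sensors.read_state(): the state, without advancing time (a new reading comes with each control period).
- vision.capture(name): name is "scene" or "side" or "wrist"; returns (picture, depth): 400x640x3 uint8, red, green, blue; 400x640 float32, mm along the optical axis (not along the pixel's ray), 0 where there is no reading.
- vision.camera_model(name): a dict with "intrinsics" (3x3 intrinsics, pixels), "dist_coeffs" ([k1, k2, p1, p2, k3] as OpenCV has them; the pictures are not rectified), "origin" and "rotation" of the camera in the world. Camera axes: x right, y down, z forward; pixel columns grow to the right and rows downward; lengths in mm; the calibration is good to about 2 mm. A picture is of the moment at which its call begins: read the wrist's pose just before it. camera_model takes no time and is no camera call; for the wrist camera it gives the pose at the moment of the call.
- r.sign_off(): hands the job in; it is judged then, once.
The state is a dict: "t": time; "joint_positions": joint angles; "joint_vel": joint speeds; "joint_torque": joint torques, N m; "tcp_pos": TCP position; "eef_rot": TCP orientation; "wrist_force": force on the tool from outside, world axes, zero at the start; "moment": the same for the moment, N m; "finger_gap": finger opening in mm; "grip_force": force on a finger pad.
Only numpy, scipy, OpenCV 4.12 (cv2) and the standard library are available. Lean on these libraries where they do the work, as an engineer would, in place of code of your own. Each camera call takes 0.05 s, during which the arm holds its last target. There are 200 camera calls.

## Working session

There is one attempt and no reset: what is moved stays moved. The work goes in short steps, Python scripts to look and compute and a tool call to move; the robot and the scene stay as the last step left them, time stands still between calls to the robot, and variables do not carry over. Pictures are saved under pics/ and viewed, at most 10 in all, crops included, and the job is handed in when it is done.

Besides the shell and the picture viewer there is one more tool, called after "Emit:" by a JSON object that holds its "fn" and its "kwargs", one argument or row to a line. carry_out: Moves the arm, as the interface text tells. Shifts and turns lie within -1 to 1; 1 stands for 0.25 m of shift or 45 degrees of turn. Its arguments: {"type":"object","properties":{"rows":{"type":"array","items":{"type":"array"}},"newtons":{"type":"number"}},"required":["rows"]}

```bash
mkdir -p pics; ls
python3 - <<'E'
from station import sensors, vision, r
import cv2
s=sensors.read_state();print(s['t'],s['tcp_pos'],s['eef_rot'],s['finger_gap'],r.grasp_offset)
import numpy as np
for n in ['scene','side']:
    p,d=vision.capture(n);cv2.imwrite(f'pics/{n}0.png',p[:,:,::-1]);np.save(f'pics/{n}0.npy',d)
    m=vision.camera_model(n);print(m)
E
```

```text
pics
0.0 [146.70401735 632.49451976 230.21817398] [-3.13959528e+00 -5.05850480e-05  2.91383892e+00] 85.18939763865734 18.700000000000003
{'intrinsics': array([[421.4328714 ,   0.        , 316.17320319],
       [  0.        , 421.4328714 , 193.29588609],
       [  0.        ,   0.        ,   1.        ]]), 'dist_coeffs': array([-0.08266065,  0.        ,  0.        ,  0.        ,  0.        ]), 'origin': array([1454.11251496, -484.34418841,  871.00331476]), 'rotation': array([-2.20219273, -0.02250516,  1.0328656 ])}
{'intrinsics': array([[458.52730982,   0.        , 325.22644091],
       [  0.        , 458.52730982, 196.58474331],
       [  0.        ,   0.        ,   1.        ]]), 'dist_coeffs': array([0.02460374, 0.        , 0.        , 0.        , 0.        ]), 'origin': array([ 376.53881871, -783.00233367,  929.25583164]), 'rotation': array([-2.35184252,  0.00541922, -0.16932054])}
```

View pics/scene0.png

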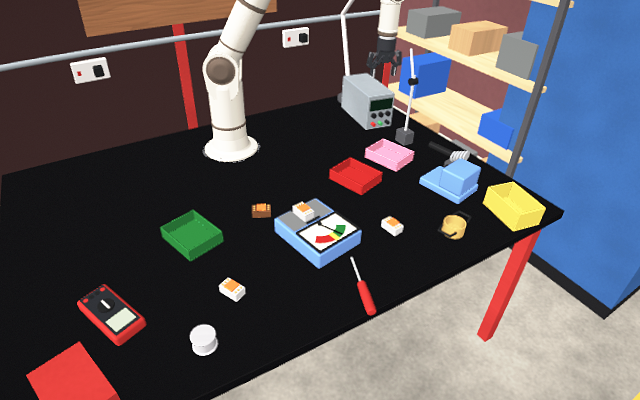

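View pics/side0.png

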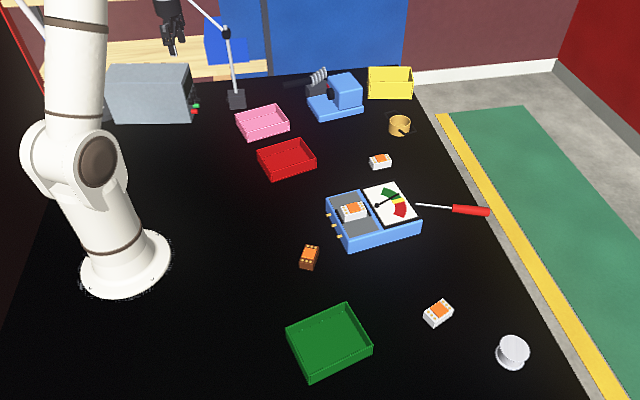

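The scene view shows the relay on the tester at about (303,210) with the dial at (330,230). The green tray is at (192,235), on the robot's right, and the red tray at (356,175). The side view shows the relay at (352,210), the needle near (385,202), the red tray at (287,158) and the green tray at (329,342). The next step is to measure with depth and make a top-down orthoview.

```bash
cat > h.py <<'E'
import numpy as np, cv2
from scipy.spatial.transform import Rotation as R
from station import sensors, vision, r
def cam(m): return np.array(m['intrinsics']),np.array(m['dist_coeffs']),np.array(m['origin']),R.from_euler('xyz',m['rotation']).as_matrix()
def cloud(m,d):
    K,D,o,Rm=cam(m);v,u=np.mgrid[:400,:640]
    n=cv2.undistortPoints(np.stack([u,v],-1).reshape(-1,1,2).astype(float),K,D).reshape(400,640,2)
    return (np.dstack([n,np.ones((400,640))])*d[...,None])@Rm.T+o
def ortho(m,p,x0,x1,y0,y1,z,s):
    # image: up = +x, left = +y ; s px per mm
    K,D,o,Rm=cam(m);X,Y=np.meshgrid(np.arange(x1,x0,-1/s),np.arange(y1,y0,-1/s),indexing='ij')
    P=np.stack([X,Y,np.full_like(X,z)],-1).reshape(-1,3)
    q=cv2.projectPoints((P-o)@Rm,np.zeros(3),np.zeros(3),K,D)[0].reshape(*X.shape,2).astype(np.float32)
    return cv2.remap(p,q[...,0],q[...,1],cv2.INTER_CUBIC)
def rect(pts):
    c,wh,a=cv2.minAreaRect(pts[:,:2].astype(np.float32));return np.round(c,1),np.round(wh,1),round(a,1)
E
python3 - <<'E'
from h import *
for n in ['scene','side']:
    m=vision.camera_model(n);p=cv2.imread(f'pics/{n}0.png');W=cloud(m,np.load(f'pics/{n}0.npy'))
    h=cv2.cvtColor(p,cv2.COLOR_BGR2HSV).astype(int);H,S,V=h[...,0],h[...,1],h[...,2]
    z=W[...,2];ok=(W[...,0]>300)&(W[...,0]<1000)&(abs(W[...,1])<500)
    print(n,'table',np.median(z[ok&(V<15)]))
    def rep(name,k):
        k=cv2.morphologyEx(k.astype(np.uint8),cv2.MORPH_OPEN,np.ones((2,2)))
        N,L,st,c=cv2.connectedComponentsWithStats(k)
        for i in range(1,N):
            if st[i,4]>60: q=W[L==i];print(name,st[i,4],c[i].round(),rect(q),'z',np.percentile(q[:,2],[5,50,95]).round(1))
    rep('green',ok&(H>50)&(H<75)&(S>120)&(V>40))
    rep('red',ok&((H<6)|(H>174))&(S>180)&(V>60))
    rep('orange',ok&(H>8)&(H<20)&(S>150)&(V>180))
    rep('blue',ok&(H>98)&(H<118)&(S>80)&(V>80)&(z>45)&(z<60))
    W2=W[ok&(abs(z-55)<8)&(V>200)]
    o=ortho(m,p,480,780,-250,150,55,1.5) ;cv2.imwrite(f'pics/o_{n}.png',o)
a=cv2.imread('pics/o_scene.png');b=cv2.imread('pics/o_side.png');cv2.imwrite('pics/o.png',np.vstack([a,b])[:, :]);print(a.shape)
E
```

```text
scene table -18.524382801116246
green 2000 [193. 236.] (array([ 891.7, -343. ]), array([ 175.9, 1146.3]), 84.6) z [ 0.4  8.6 39.6]
green 82 [340. 230.] (array([700.1,  69.5]), array([25.6, 49.2]), 48.0) z [54.8 57.3 61.1]
red 1270 [356. 176.] (array([867.9, -78. ]), array([ 191.8, 1413.6]), 47.6) z [ 0.7 14.5 39.2]
red 88 [325. 240.] (array([710.4,   9.2]), array([47.4, 27.2]), 69.3) z [54.1 57.3 59.5]
red 341 [367. 299.] (array([1169.5, -202.8]), array([ 57.7, 798.6]), 49.4) z [-2.  23.1 27.8]
orange 68 [262. 208.] (array([457.8, -73. ]), array([28.9, 31.6]), 65.2) z [24.8 30.2 33.5]
orange 91 [233. 286.] (array([ 719.1, -278.1]), array([27.2, 29.6]), 23.7) z [25.7 30.6 34. ]
blue 84 [287. 228.] (array([607.2, -60.7]), array([94.5, 12.8]), 10.0) z [46.  53.7 57.3]
blue 218 [339. 245.] (array([1030.9, -204.5]), array([ 118.6, 1007.8]), 49.8) z [37.7 47.8 55.4]
side table -0.41821185702224284
green 80 [388. 193.] (array([ 544.5, -350.6]), array([927.2,  32.2]), 70.8) z [53.8 56.2 60.8]
green 4488 [329. 343.] (array([ 466.3, -507.1]), array([184.7, 550. ]), 0.5) z [ 0.8  5.  39. ]
red 1815 [287. 160.] (array([ 452.2, -198.3]), array([ 180.3, 1165.2]), 1.4) z [-0.4  9.  38.1]
red 135 [401. 210.] (array([ 553.3, -380.5]), array([878.8,  28.1]), 68.1) z [54.3 56.8 59.6]
red 317 [472. 211.] (array([1185.9,  307.5]), array([871.8,  90.5]), 47.6) z [-2.8 18.4 25.5]
orange 64 [381. 159.] (array([ 559.8, -262.4]), array([1103.2,   34.5]), 72.4) z [23.8 29.5 33.4]
orange 105 [354. 208.] (array([581.8,   5.4]), array([31.2, 27.7]), 11.2) z [80.6 85.1 87.9]
orange 132 [310. 254.] (array([452.7, -77.7]), array([31.6, 30.6]), 66.9) z [24.2 29.4 32.3]
orange 152 [440. 310.] (array([ 542.7, -521.9]), array([617.9,  36.6]), 54.1) z [25.7 30.8 33.7]
blue 715 [370. 224.] (array([ 463. , -325.7]), array([893.3, 261.7]), 63.0) z [41.2 52.2 57.2]
(450, 600, 3)
```

Run:
```python
from h import *
im=[]
for n in ['scene','side']:
    m=vision.camera_model(n);p=cv2.imread(f'pics/{n}0.png');d=np.load(f'pics/{n}0.npy');W=cloud(m,d)
    h=cv2.cvtColor(p,cv2.COLOR_BGR2HSV).astype(int);H,S,V=h[...,0],h[...,1],h[...,2]
    z=W[...,2];ok=(d>0)&(W[...,0]>300)&(W[...,0]<1000)&(abs(W[...,1])<500)
    def rep(name,k):
        N,L,st,c=cv2.connectedComponentsWithStats(k.astype(np.uint8))
        for i in range(1,N):
            if st[i,4]>200: q=W[L==i];print(n,name,st[i,4],rect(q),'z',np.percentile(q[:,2],[5,50,95]).round(1))
    rep('green',ok&(z>-5)&(z<45)&(H>50)&(H<75)&(S>120)&(V>40))
    rep('red',ok&(z>-5)&(z<45)&((H<6)|(H>174))&(S>180)&(V>60))
    im.append(ortho(m,p,500,770,-100,140,56,1.65))
cv2.imwrite('pics/o2.png',np.hstack(im))
```

```text
scene green 2002 (array([ 432.1, -302.2]), array([209.4, 150.1]), 16.6) z [ 0.5  9.  39.6]
scene red 1273 (array([410.8, 329.8]), array([200.6, 182.9]), 16.4) z [ 1.  14.8 39.3]
scene red 342 (array([905.7,  17. ]), array([ 33.7, 120.4]), 71.1) z [ 2.6 23.4 27.5]
side green 4493 (array([ 455.7, -298.9]), array([150.9, 145.5]), 16.7) z [ 1.1  5.2 39.4]
side red 1820 (array([428.7, 330.9]), array([151.6, 178.1]), 16.1) z [-0.  10.6 38.3]
side red 318 (array([908.6,   5.9]), array([22.8, 99.5]), 70.0) z [ 8.5 20.2 26.2]
```

View pics/o2.png

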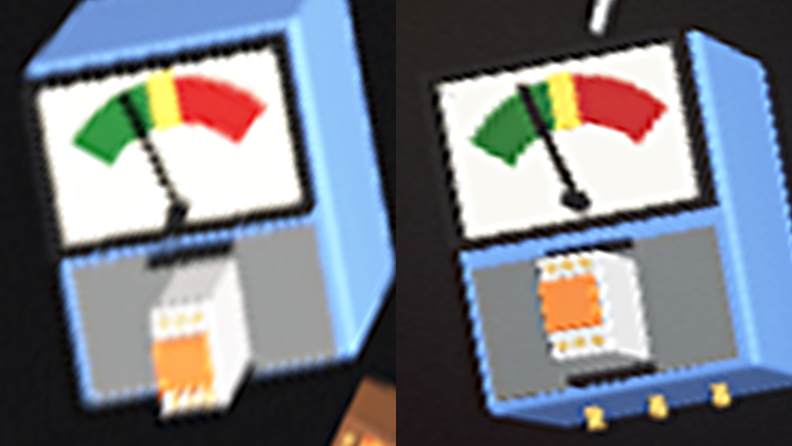

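In both ortho views the needle lies on the green band, about 0.27 rad left of yellow (pivot (575,200), tip (523,85), yellow at (563,100)). The verdict is green, and the green tray is on the robot's right. Next I'll refine the relay and tray poses.

Run:
```python
from h import *
A=[];
for n in ['scene','side']:
    m=vision.camera_model(n);p=cv2.imread(f'pics/{n}0.png');d=np.load(f'pics/{n}0.npy');W=cloud(m,d)
    h=cv2.cvtColor(p,cv2.COLOR_BGR2HSV).astype(int);H,S,V=h[...,0],h[...,1],h[...,2]
    x,y,z=np.moveaxis(W,-1,0)
    g=(d>0)&(x>330)&(x<560)&(abs(y+300)<130)&(H>50)&(H<75)&(S>120)&(V>40)
    q=W[g&(z>36)&(z<43)];A.append(q);print(n,'rim',len(q),rect(q))
    q=W[g&(z>2)&(z<7)];print(n,'floor',rect(q),q.mean(0))
    t=(d>0)&(abs(x-582)<50)&(abs(y-5)<45)&(z>77)&(z<92)
    print(n,'relay top',t.sum(),rect(W[t]),W[t].mean(0).round(1))
    t&=(H>5)&(H<22)&(S>120);print(n,'orange',t.sum(),rect(W[t]),W[t].mean(0).round(1))
print(rect(np.vstack(A)))
```

```text
scene rim 235 (array([ 461.4, -307.6]), array([154.1, 121. ]), 16.2)
scene floor (array([ 437.3, -303.6]), array([201.1, 144.5]), 15.7) [ 449.66839176 -304.99232021    4.69059366]
scene relay top 167 (array([583.4,   9.9]), array([62.7, 36.3]), 10.6) [586.7   9.1  82.9]
scene orange 64 (array([579.7,  10.9]), array([37.7, 30.3]), 10.7) [582.2  10.8  85.5]
side rim 514 (array([ 459.2, -309.5]), array([149.9, 123. ]), 17.1)
side floor (array([ 455.9, -300.3]), array([149.5, 141.7]), 16.3) [ 459.31771376 -302.99480343    4.15271745]
side relay top 255 (array([580.2,   7.2]), array([60.8, 38.5]), 10.9) [579.5   5.6  82.5]
side orange 116 (array([579.6,   8.3]), array([48.3, 31.8]), 11.5) [578.9   7.   84.9]
(array([ 461.5, -308.8]), array([154.8, 123.7]), 16.4)
```

Run:
```python
from h import *
for n in ['scene','side']:
    m=vision.camera_model(n);d=np.load(f'pics/{n}0.npy');W=cloud(m,d)[d>0]
    k=(W[:,2]>100)&(W[:,2]<700)&(W[:,0]>-100)&(W[:,0]<1000)&(abs(W[:,1])<900)
    H,a,b=np.histogram2d(W[k,0],W[k,1],bins=[range(-100,1001,100),range(-900,901,100)])
    print(n);print(H.astype(int))
```

```text
scene
[[   0    0    0    0    0    0    0    0   66   48    0    0    0    0
    27  243   52    0]
 [   0    0    0    0    0    0    0    0 2011 1942   25    0    0    0
   167  179   36    0]
 [   0    0    0    0    0    0    0    0    0  355  157    0    0    0
   611 1423   25    0]
 [   0    0    0    0    0    0    0    0    0    0    0    0    0    0
     0   74   20    0]
 [   0    0    0    0    0    0    0    0    0    0    0    0    0    0
     0  161    0    0]
 [   0    0    0    0    0    0    0    0    0    0    0    0    0    0
     0    0    0    0]
 [   0    0    0    0    0    0    0    0    0    0    0    0    0    0
     0    5    0    0]
 [   0    0    0    0    0    0    0    0    0    0    0    0    0    0
   198  161    0    0]
 [   0    0    0    0    0    0    0    0    0    0    0    0    0    0
    75   27    0    0]
 [   0    0    0    0    0    0    0    0    0    0    0    0    0    0
     0    0    0    0]
 [   0    0    0    0    0    0    0    0    0    0    0    0    0    0
     0    0    0    0]]
side
[[   0    0    0    0    0    0    0    0 3
[... 302 characters left out ...]
0    0    0
     0  266   36    0]
 [   0    0    0    0    0    0    0    0    0    0    0    0    0    0
     0   80    0    0]
 [   0    0    0    0    0    0    0    0    0    0    0    0    0    0
     0    0    0    0]
 [   0    0    0    0    0    0    0    0    0    0    0    0    0    0
     0    3    0    0]
 [   0    0    0    0    0    0    0    0    0    0    0    0    0    0
   147  102    0    0]
 [   0    0    0    0    0    0    0    0    0    0    0    0    0    0
    35    5    0    0]
 [   0    0    0    0    0    0    0    0    0    0    0    0    0    0
     0    0    0    0]
 [   0    0    0    0    0    0    0    0    0    0    0    0    0    0
     0    0    0    0]]
```

Emit:
{"fn": "carry_out", "kwargs": {
  "rows": [
    [[0, 0, 0], -0.2, 85],
    [[0, 0, 0], -0.2, 85],
    [[0, 0, 0], -0.127, 85]
  ]
}}

```text
t: 0.48
tcp_pos: [146.7, 632.8, 230.7]
eef_rot: [-3.141, -0.001, -2.952]
wrist_force: [0.0, -0.5, -0.5]
finger_gap: 85.1
grip_force: 0.0
```

Emit:
{"fn": "carry_out", "kwargs": {
  "rows": [
    [[-0.096, -0.213, 0], 0, 85],
    [[-0.096, -0.213, 0], 0, 85],
    [[-0.096, -0.213, 0], 0, 85],
    [[-0.096, -0.213, 0], 0, 85],
    [[-0.096, -0.213, 0], 0, 85],
    [[-0.096, -0.213, 0], 0, 85],
    [[-0.096, -0.213, 0], 0, 85],
    [[-0.096, -0.213, 0], 0, 85]
  ]
}}

```text
t: 1.48
tcp_pos: [415.0, 248.3, 231.2]
eef_rot: [-3.142, 0.0, -2.955]
wrist_force: [1.3, 0.2, 0.0]
finger_gap: 85.1
grip_force: 0.0
```

Emit:
{"fn": "carry_out", "kwargs": {
  "rows": [
    [[-0.096, -0.213, 0], 0, 85],
    [[-0.096, -0.213, 0], 0, 85],
    [[-0.096, -0.213, 0], 0, 85],
    [[-0.096, -0.213, 0], 0, 85],
    [[-0.05, -0.1, 0], 0, 85],
    [[0, 0, 0], 0, 85],
    [[0, 0, 0], 0, 85]
  ]
}}

```text
t: 2.35
tcp_pos: [564.1, 37.5, 230.8]
eef_rot: [3.141, -0.001, -2.954]
wrist_force: [0.6, 0.6, 0.0]
finger_gap: 84.7
grip_force: 0.0
```

Run:
```python
from h import *
s=sensors.read_state();print(s['t'],s['tcp_pos'],s['eef_rot'])
m=vision.camera_model('wrist');p,d=vision.capture('wrist');W=cloud(m,d);p=p[:,:,::-1].copy();cv2.imwrite('pics/w1.png',p)
h=cv2.cvtColor(p,cv2.COLOR_BGR2HSV).astype(int);H,S,V=np.moveaxis(h,-1,0)
x,y,z=np.moveaxis(W,-1,0)
t=(d>0)&(abs(x-582)<55)&(abs(y-8)<55)&(z>76)&(z<95)
print(t.sum(),rect(W[t]) if t.any() else 0)
t&=(H>5)&(H<22)&(S>120);print(t.sum(),rect(W[t]) if t.any() else 0,W[t].mean(0))
```

```text
2.35 [564.11485192  37.48229944 230.8055056 ] [ 3.14057348e+00 -1.22064608e-03 -2.95440154e+00]
1749 (array([580.2,   9.5]), array([60. , 35.9]), 9.3)
71 (array([579.9,   9.4]), array([29.3, 28.8]), 6.8) [573.62656809  11.00712588  84.72526319]
```

View pics/w1.png

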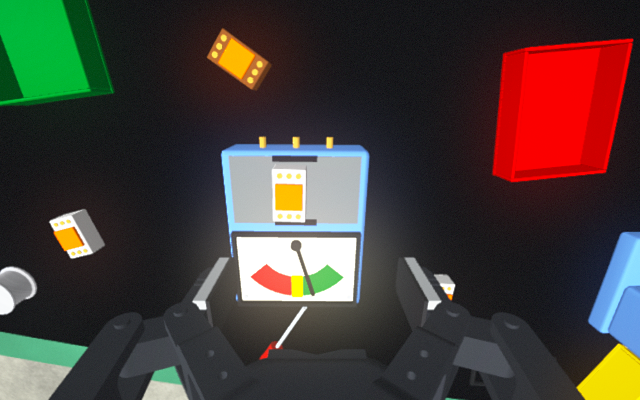

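The wrist view shows the relay at (289,195) in the nest, with the needle from (296,245) to (313,294) clearly on green. Relay measured at (580.2, 9.5), and its 60 x 35.9 mm size matches. Descending.

Emit:
{"fn": "carry_out", "kwargs": {
  "rows": [
    [[-0.042, -0.122, 0], 0.03, 85],
    [[0, 0, 0.15], 0, 85],
    [[0, 0, 0.15], 0, 85],
    [[0, 0, 0.15], 0, 70],
    [[0, 0, 0.1], 0, 70],
    [[0, 0, 0.05], 0, 70],
    [[0, 0, 0], 0, 70],
    [[0, 0, 0], 0, 70]
  ]
}}

```text
t: 3.4
tcp_pos: [582.0, 8.4, 82.5]
eef_rot: [-3.141, 0.002, -2.979]
wrist_force: [-0.4, 0.6, 0.3]
finger_gap: 70.1
grip_force: 0.0
```

Emit:
{"fn": "carry_out", "kwargs": {
  "rows": [
    [[0.006, 0.004, 0.05], 0, 60],
    [[0, 0, 0.046], 0, 50],
    [[0, 0, 0], 0, 44],
    [[0, 0, 0], 0, 40],
    [[0, 0, 0], 0, 30],
    [[0, 0, 0], 0, 30],
    [[0, 0, 0], 0, 30],
    [[0, 0, 0], 0, 30]
  ],
  "newtons": 30
}}

```text
t: 4.4
tcp_pos: [579.4, 9.0, 57.5]
eef_rot: [-3.142, 0.0, -2.979]
wrist_force: [-0.9, 0.1, 0.8]
finger_gap: 35.3
grip_force: 31.5
```

Emit:
{"fn": "carry_out", "kwargs": {
  "rows": [
    [[0, 0, -0.03], 0, 30],
    [[0, 0, -0.08], 0, 30],
    [[0, 0, -0.12], 0, 30],
    [[0, 0, -0.12], 0, 30],
    [[0, 0, -0.08], 0, 30],
    [[0, 0, -0.03], 0, 30],
    [[0, 0, 0], 0, 30],
    [[0, 0, 0], 0, 30]
  ]
}}

```text
t: 5.4
tcp_pos: [578.5, 8.9, 171.2]
eef_rot: [3.141, -0.002, -2.979]
wrist_force: [-0.6, 0.4, -0.8]
finger_gap: 35.5
grip_force: 31.4
```

Emit:
{"fn": "carry_out", "kwargs": {
  "rows": [
    [[0.03, -0.053, 0], 0, 30],
    [[0.06, -0.105, 0], 0, 30],
    [[0.08, -0.14, 0], 0, 30],
    [[0.08, -0.14, 0], 0, 30],
    [[0.08, -0.14, 0], 0, 30],
    [[0.08, -0.14, 0], 0, 30],
    [[0.08, -0.14, 0], 0, 30],
    [[0.08, -0.14, 0], 0, 30]
  ]
}}

```text
t: 6.4
tcp_pos: [477.2, -262.3, 171.7]
eef_rot: [3.141, -0.001, -2.98]
wrist_force: [0.8, 0.5, -0.0]
finger_gap: 35.4
grip_force: 31.4
```

Emit:
{"fn": "carry_out", "kwargs": {
  "rows": [
    [[0.06, -0.105, 0], 0, 30],
    [[0.043, -0.073, 0], 0, 30],
    [[0, 0, 0], -0.08, 30],
    [[0, 0, 0], -0.08, 30],
    [[0, 0, 0], 0, 30],
    [[0, 0, 0], 0, 30]
  ]
}}

```text
t: 7.15
tcp_pos: [460.1, -308.7, 171.9]
eef_rot: [3.141, -0.001, -2.855]
wrist_force: [-0.6, 0.7, -1.8]
finger_gap: 35.5
grip_force: 31.4
```

Run:
```python
from h import *
s=sensors.read_state();print(s['t'],s['tcp_pos'],s['eef_rot'],s['finger_gap'])
for n in ['wrist','side']:
    m=vision.camera_model(n);p,d=vision.capture(n);W=cloud(m,d);p=p[:,:,::-1].copy();cv2.imwrite(f'pics/{n}2.png',p)
    h=cv2.cvtColor(p,cv2.COLOR_BGR2HSV).astype(int);H,S,V=np.moveaxis(h,-1,0)
    x,y,z=np.moveaxis(W,-1,0);t=(d>0)&(x>330)&(x<580)&(abs(y+300)<130)&(H>50)&(H<75)&(S>120)&(V>40)&(z>35)&(z<44)
    print(n,t.sum(),rect(W[t]))
```

```text
7.15 [ 460.14096568 -308.67650097  171.94183319] [ 3.14115289e+00 -6.79607964e-04 -2.85515456e+00] 35.5309475739821
wrist 1761 (array([ 458.5, -308.6]), array([148.6, 120.8]), 16.4)
side 484 (array([ 459.1, -309.5]), array([150. , 122.4]), 17.1)
```

View pics/wrist2.png

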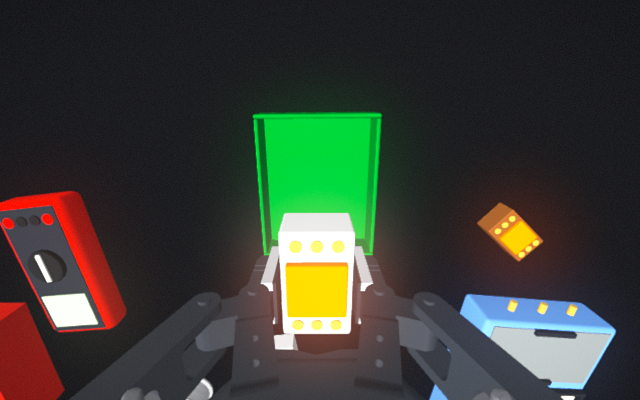

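The relay is held level at (317,275) and squarely over the green tray (measured centre (458.5, -308.6)). Lowering.

Emit:
{"fn": "carry_out", "kwargs": {
  "rows": [
    [[0, 0, 0.06], 0, 30],
    [[0, 0, 0.12], 0, 30],
    [[0, 0, 0.14], 0, 30],
    [[0, 0, 0.14], 0, 30],
    [[0, 0, 0.1], 0, 30],
    [[0, 0, 0.05], 0, 30],
    [[0, 0, 0.02], 0, 30],
    [[0, 0, 0], 0, 30]
  ]
}}

```text
t: 8.25
tcp_pos: [461.1, -308.5, 15.0]
eef_rot: [-3.141, 0.0, -2.853]
wrist_force: [-0.3, 0.6, -0.6]
finger_gap: 35.3
grip_force: 31.4
```

Emit:
{"fn": "carry_out", "kwargs": {
  "rows": [
    [[0, 0, 0.006], 0, 30],
    [[0, 0, 0], 0, 30],
    [[0, 0, 0], 0, 30]
  ]
}}

```text
t: 8.62
tcp_pos: [461.1, -308.5, 13.8]
eef_rot: [-3.141, 0.001, -2.853]
wrist_force: [-0.6, -0.4, -0.6]
finger_gap: 35.4
grip_force: 31.4
```

Emit:
{"fn": "carry_out", "kwargs": {
  "rows": [
    [[0, 0, 0.01], 0, 30],
    [[0, 0, 0.01], 0, 30],
    [[0, 0, 0], 0, 30],
    [[0, 0, 0], 0, 30]
  ]
}}

```text
t: 9.12
tcp_pos: [460.8, -308.3, 8.2]
eef_rot: [3.141, -0.0, -2.853]
wrist_force: [-0.5, 0.3, -0.6]
finger_gap: 35.5
grip_force: 31.4
```

Emit:
{"fn": "carry_out", "kwargs": {
  "rows": [
    [[0, 0, 0.006], 0, 30],
    [[0, 0, 0], 0, 30],
    [[0, 0, 0], 0, 30]
  ]
}}

```text
t: 9.5
tcp_pos: [460.8, -308.3, 6.8]
eef_rot: [3.142, -0.0, -2.853]
wrist_force: [0.4, -0.0, -0.4]
finger_gap: 35.7
grip_force: 31.4
```

Emit:
{"fn": "carry_out", "kwargs": {
  "rows": [
    [[0, 0, 0.004], 0, 30],
    [[0, 0, 0], 0, 30],
    [[0, 0, 0], 0, 30]
  ]
}}

```text
t: 9.88
tcp_pos: [460.9, -308.4, 6.4]
eef_rot: [-3.141, 0.0, -2.853]
wrist_force: [-1.2, 1.2, 6.0]
finger_gap: 35.5
grip_force: 32.1
```

Contact with the floor shows as 6 N on the wrist. Releasing slowly and retreating.

Emit:
{"fn": "carry_out", "kwargs": {
  "rows": [
    [[0, 0, 0], 0, 38],
    [[0, 0, 0], 0, 42],
    [[0, 0, 0], 0, 48],
    [[0, 0, 0], 0, 52],
    [[0, 0, 0], 0, 52],
    [[0, 0, -0.03], 0, 52],
    [[0, 0, -0.08], 0, 52],
    [[0, 0, -0.12], 0, 52]
  ]
}}

```text
t: 10.88
tcp_pos: [460.2, -307.9, 63.6]
eef_rot: [3.14, -0.001, -2.853]
wrist_force: [0.1, -0.9, 1.2]
finger_gap: 52.1
grip_force: 0.0
```

Emit:
{"fn": "carry_out", "kwargs": {
  "rows": [
    [[0, 0, -0.2], 0, 52],
    [[0, 0, -0.2], 0, 52],
    [[0, 0, -0.1], 0, 52],
    [[0, 0, 0], 0, 52],
    [[0, 0, 0], 0, 52]
  ]
}}

```text
t: 11.5
tcp_pos: [460.2, -308.0, 187.6]
eef_rot: [3.141, -0.001, -2.853]
wrist_force: [-0.0, -0.6, -0.6]
finger_gap: 52.1
grip_force: 0.0
```

Run:
```python
from h import *
m=vision.camera_model('wrist');p,d=vision.capture('wrist');W=cloud(m,d);x,y,z=np.moveaxis(W,-1,0)
h=cv2.cvtColor(p,cv2.COLOR_RGB2HSV).astype(int)
t=(d>0)&(abs(x-460)<50)&(abs(y+308)<40)&(z>24)&(z<45);print(t.sum(),rect(W[t]),np.percentile(z[t],[5,50,95]))
p2,_=vision.capture('side');cv2.imwrite('pics/f.png',np.hstack([cv2.resize(p,(400,250)),p2[200:,200:500][:,:]] if 0 else [p[:,120:520],p2[:,130:530]])[:,:,::-1])
```

```text
1722 (array([ 462.1, -308.5]), array([60.1, 36. ]), 16.5) [27.7605625  30.01000186 34.57012242]
```

View pics/f.png

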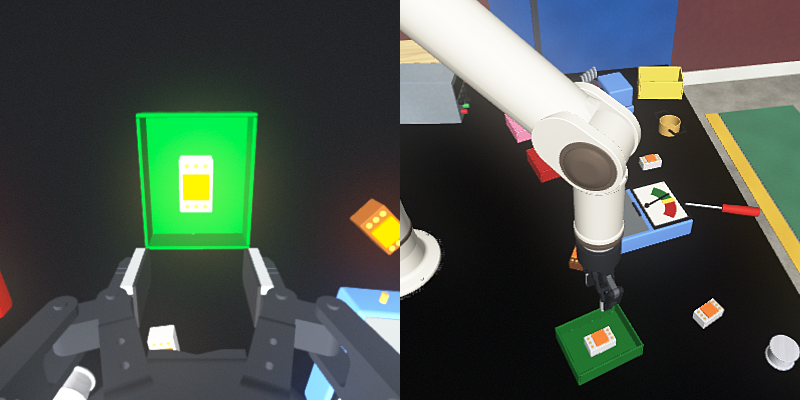

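The relay lies flat and upright in the middle of the green tray (wrist view (196,184)), with its top at 30 to 35 mm as expected, and the gripper is clear.

```bash
python3 -c "
from station import r
print(r.sign_off())"
```

```text
the job is handed in; nothing more can be done
None
```

The needle read green (good), so I set the relay down upright and flat on the floor of the green tray and handed the job in; the sign-off returned no verdict.

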